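# Present the reaction arm to the reader

### The arm

A 7-joint arm with a two-finger parallel gripper is mounted at the origin on the work surface. World frame = base frame: x ahead of the robot, y to its left, z up, the work surface at z = 0. Lengths are in mm, angles in degrees, forces in N, time in s.
With the tool pointing down it reaches from about 425 to 875 mm from the base axis. Payload 8.4 kg.
Tool frame: the origin (TCP) lies on the centre line of the jaws, within the pads' length; the fingertips stand 14 mm ahead of it and the grasp point (between the pads) lies 5 mm behind it; z points along the fingers, y is the line along which they close (so a half turn about z gives the same grasp; the last joint's range is limited). The gripper opens to 85 mm and grips with 20 to 120 N. Pads are 22 mm wide; open, the fingers measure 114 mm over their backs; the gripper's body (76 mm by 85 mm) begins 54 mm behind the grasp point. The pads swing forward as they close: fully open they stand 13 mm farther back than shut.
Start: joints at [-79.767, 19.091, 2.286, 83.961, -0.768, 76.965, -3.352], TCP at [178.259, 625.051, 245.308] pointing down, gripper open.
Joint ranges: [-147.57, 147.57], [-21.85, 119.76], [-74.77, 79.35], [14.55, 137.4], [-85.83, 265.84], [4.83, 119.75], [-152.11, 152.11]. Speed limits (degrees/s): [127.2, 127.2, 159.86, 159.86, 180, 180, 180].

### API

Orientations are given as [roll, pitch, yaw] about the fixed x, y, z axes, in that order (R = Rz(yaw) Ry(pitch) Rx(roll)).
In Python, from cell import * gives the robot as it stands. The module is installed in compiled form; this text tells all that it offers.
- The arm moves only by the tool jog_arm, never from a script. Its argument "targets" is a list of rows, each a list of 7 numbers: the closure, from -1 (fully open) to 1 (shut), then the shift along the tool's x, y, z each as a share of 200 mm, from -1 to 1, then the turn, a rotation vector about the tool's x, y, z each as a share of pi rad, from -1 to 1. A call has 1 to 8 rows; each row is the pose to reach, as a shift and turn from the pose commanded when the call began, along the tool's axes at that moment, turning the shorter way round; what a row does not reach only later rows make up. A row lasts 1/10 s, in which the tool goes at most 50 mm and 8.59 degrees, less where a joint would pass 70% of its speed; a pose out of reach is approached as far as the arm can. A call with a number of a shift or a turn outside -1 to 1 is refused whole. A call with a gripper value outside its range is refused whole. The fingers move at their own pace and stop on an object; "grip_force" is the grip in N (left out, the last holds). Time passes only in rows, so rows that repeat a pose let the fingers close. It gives the time, the measured TCP pose, the force, the opening and the grip force at its end, in the units of the state.
- sense(): the state, without advancing time (a new reading comes with each control period).
- read_camera(name): name is "side" or "top"; returns (picture, depth): 384x512x3 uint8, blue, green, red; 384x512 float32, mm along the optical axis (not along the pixel's ray), 0 where there is no reading.
- calibration(name): a dict with "camera_matrix" (3x3 intrinsics, pixels), "cam_to_world" (4x4, takes a point from camera to world coordinates). Camera axes: x right, y down, z forward; pixel columns grow to the right and rows downward; lengths in mm; the calibration is good to about 2 mm. A picture is of the moment at which its call begins. calibration takes no time and is no camera call.
- close_job(): hands the job in; it is judged then, once.
The state is a dict: "time": time; "joints": joint angles; "qvel": joint speeds; "joint_torque": joint torques, N m; "position": TCP position; "orientation": TCP orientation; "ft_force": force on the tool from outside, world axes, zero at the start; "torque": the same for the moment, N m; "finger_gap": opening from 0.0 (shut) to 1.0 (fully open); "grasp_force": force on a finger pad.
Only numpy, scipy, OpenCV 4.12 (cv2) and the standard library are available. Lean on these libraries where they do the work, as an engineer would, in place of code of your own. Each camera call takes 0.05 s, during which the arm holds its last target. There are 200 camera calls.

### The job

From the cluttered parts tray take the torque multiplier's reaction arm - the steel bar with a round open ring at one end - lift it clear and carry it level to the upward-looking reader. Hold it level and still in the air with the ring centred over the reader's round window, about 80 mm above the glass, for at least two seconds, and finish still holding it there: do not put it down or let go. Leave the other parts in the tray, let nothing touch the reader, and do not disturb the things standing on the bench.

Things in the scene. Friction and masses are not known exactly. Their poses are not given: they have to be found in the camera images.
- reaction_arm: Steel reaction arm, 182 mm long, 0.55-0.95 kg, flat in the tray. Straight bar 24 mm wide (y), 20 mm thick (z), x = -77 to +43 mm; open round ring at the +x end, 52 mm outside, 28 mm bore, centre x = +65 mm; foot 24 mm wide, 36 mm tall at x = -91 to -77 mm. Origin: underside, right below the balance point: a grasp across the bar here holds it level. x towards the ring, z up.
- bore (a point): Centre of the reaction arm's ring, on its underside (at x = +65 mm, y = 0, z = 0 of the arm). Axes as the arm's.
- tray: Open grey tray fixed to the bench, 280 (x) x 285 (y) mm, 30 mm high, walls and floor 5 mm thick. Origin: centre of underside. Three bars lie along its x, about 85 mm apart, up to 0.18 rad askew, in any order, heads to the tray's +x. A socket (26 mm wide, 30 tall) and a spacer ring (28 mm wide, 12 tall) stand near its -x wall.
- plain_bar: Plain straight steel bar without a ring, 170 x 24 x 20 mm, lying in the tray; stays there. Origin: centre of its underside, x along it.
- breaker_head: Bright plated breaker bar head: bar 24 mm wide, 20 mm thick, with a solid square head (45 x 38 x 26 mm) at its +x end, 170 mm long in all, lying in the tray; stays there. Origin: underside, mid-length.
- reader: The reader: a grey box fixed to the bench, 130 x 130 mm, 55 mm high, with a round dark collar 84 mm wide and 5 mm high on top around a round glass window. Origin: centre of its underside.
- window (a point): Centre of the reader's round window, 60 mm above the bench, level with the collar's top; z up.
- housing: Polished steel gear housing standing on the bench, round, 104 mm wide, 110 mm tall, with a square drive on top. Origin: centre of its underside. Bystander.
- puck: Cream ceramic puck lying on the bench, 60 mm wide, 22 mm tall. Origin: centre of its underside. Bystander.
- coupler: Violet quick-release coupler standing on the bench, 40 mm wide, 52 mm tall. Origin: centre of its underside. Bystander.
- wrench: Steel wrench, 240 mm long, lying flat on the bench beyond the tray. Origin on the underside, x along it. Bystander.
- fixture: Loading fixture with its long chrome lever, fixed to the bench at the robot's right: base 420 mm (x) by 120 mm (y), up to 190 mm tall at the lever's knob. Origin: centre of its underside. Not used.
Not all that is in view belongs to the job. Leave any blue, pink or purple look-alike of the plain_bar alone.

How it is judged:
By the outcome, as a careful person would: the job done as asked, in the order asked, and still so for the second after the job is handed in, while the arm keeps its last pose, push and grip.
It also fails if it takes over 48 s, if anything falls off the work surface, if the arm or the gripper's body presses on something with over 40 N, if the wrist force passes 120 N, or if a joint passes its speed limit or range.

## Working session

There is one attempt and no reset: what is moved stays moved. The work goes in short steps, Python scripts to look and compute and a tool call to move; the robot and the scene stay as the last step left them, time stands still between calls to the robot, and variables do not carry over. Pictures are saved under pics/ and viewed, at most 10 in all, crops included, and the job is handed in when it is done.

Besides the shell and the picture viewer there is one more tool, called by a JSON object that holds its "method" and its "body". jog_arm: Moves the arm, as the interface text tells. Its arguments: {"type":"object","properties":{"targets":{"type":"array"},"grip_force":{"type":"number"}},"required":["targets"]}

```bash
mkdir -p pics
python3 - <<'E'
from cell import *
import cv2,numpy as np
for n in("top","side"):
    p,d=read_camera(n);cv2.imwrite(f"pics/{n}0.png",p);np.save(f"{n}0.npy",d)
    c=calibration(n);print(n,np.round(c["camera_matrix"],1).tolist(),np.round(c["cam_to_world"],3).tolist())
print(sense())
E
```

```text
top [[425.3, 0.0, 253.1], [0.0, 425.3, 189.0], [0.0, 0.0, 1.0]] [[0.024, -0.995, 0.095, 376.785], [-1.0, -0.024, 0.002, -33.313], [0.0, -0.095, -0.995, 1679.662], [0.0, 0.0, 0.0, 1.0]]
side [[372.8, 0.0, 257.9], [0.0, 372.8, 196.0], [0.0, 0.0, 1.0]] [[-0.997, -0.033, 0.063, 422.359], [-0.069, 0.634, -0.771, 946.282], [-0.014, -0.773, -0.634, 867.045], [0.0, 0.0, 0.0, 1.0]]
{'time': 0.1, 'joints': array([-79.76581882,  19.12651853,   2.28419951,  84.00409869,
        -0.76945798,  76.96549096,  -3.35125175]), 'qvel': array([ 0.05029726, -0.14594673, -0.06917248, -0.10870369, -0.01981238,
        0.0115935 , -0.00066269]), 'joint_torque': array([ 4.01270736e-03, -6.60009670e+01,  1.37025811e+00, -4.06466210e+01,
        1.71601516e-02,  9.05526424e-03, -3.52220491e-05]), 'position': array([178.17372608, 624.71071934, 244.53970339]), 'orientation': array([-1.79919197e+02,  3.59700733e-03,  1.64081732e+02]), 'ft_force': array([-0.41255294,  0.17530965, -1.24498635]), 'torque': array([-0.01711267,  0.00577537, -0.01477124]), 'grasp_force': 0.0, 'finger_gap': 0.9946645480605647}
```

View pics/top0.png

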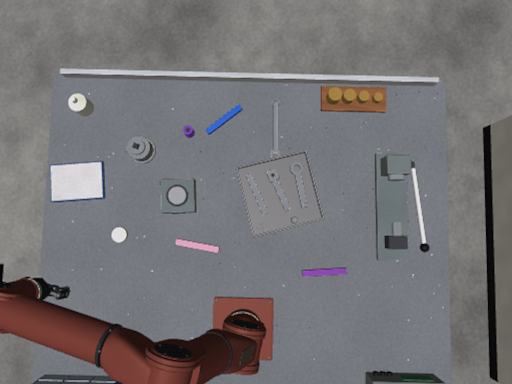

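View pics/side0.png

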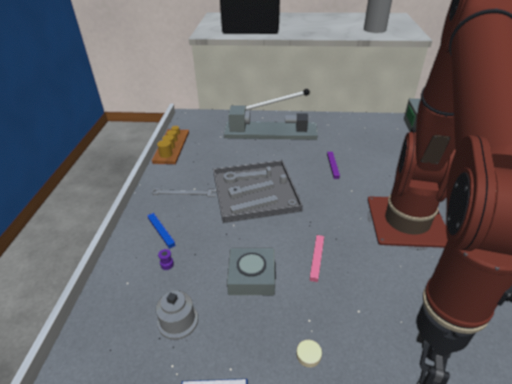

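The top picture shows the tray at about (280,193), the reader at (177,196), the housing at (141,149), the coupler at (188,131) and the puck at (119,235). Next I'll enlarge the tray from both cameras.

Run:
```python
import cv2,numpy as np
a=cv2.resize(cv2.imread("pics/top0.png")[148:242,232:328],None,fx=6,fy=6,interpolation=cv2.INTER_CUBIC)
b=cv2.resize(cv2.imread("pics/side0.png")[155:225,205:305],None,fx=7,fy=7,interpolation=cv2.INTER_CUBIC)
f=lambda x:cv2.convertScaleAbs(x,alpha=1.6,beta=-40)
cv2.imwrite("pics/a.png",f(a));cv2.imwrite("pics/b.png",f(b))
```

```text
(no output)
```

View pics/a.png

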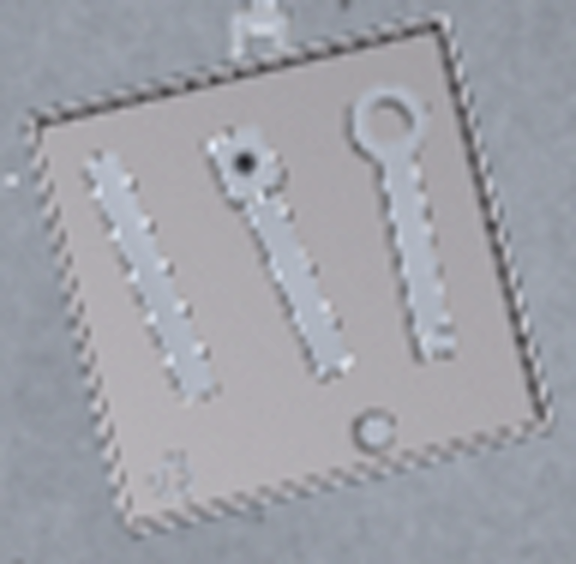

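View pics/b.png

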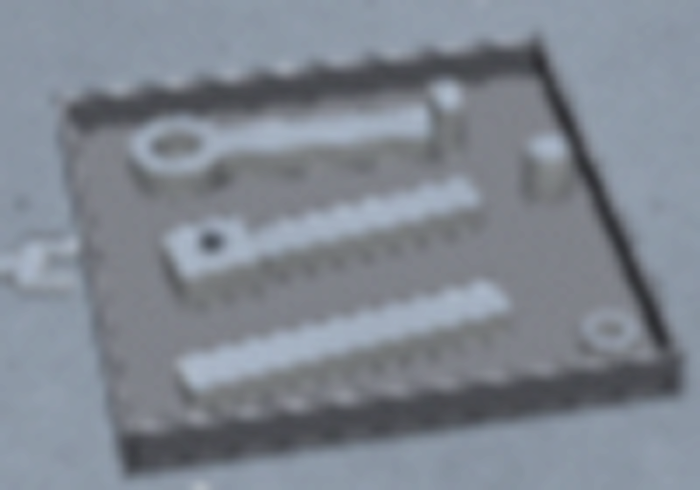

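The reaction arm is the rightmost bar in the top crop: ring at about (388,120) in the crop, i.e. image (296.5,168), and foot at (436,345), i.e. (304.5,205). The side crop agrees: ring at (175,147), foot post at (447,105). Now I'll measure it by mask in both views, along with the reader.

```bash
cat > h.py <<'E'
import cv2,numpy as np
from cell import *
def ray(n,uv,z):
    c=calibration(n);K=c["camera_matrix"];T=np.array(c["cam_to_world"])
    uv=np.atleast_2d(uv).astype(float);d=np.c_[uv,np.ones(len(uv))]@np.linalg.inv(K).T@T[:3,:3].T
    o=T[:3,3];return o+d*((z-o[2])/d[:,2])[:,None]
E
python3 - <<'E'
from h import *
S=4
def up(n,x0,y0,x1,y1):
    p=cv2.imread(f"pics/{n}0.png")[y0:y1,x0:x1]
    return cv2.resize(p,None,fx=S,fy=S,interpolation=cv2.INTER_CUBIC).astype(int)
def px(c,x0,y0): return (np.array(c)+.5)/S-.5+[x0,y0]
vis=[]
for n,b,z in(("top",(232,148,328,242),25),("side",(205,155,305,225),25)):
    im=up(n,*b); br=im[...,0]-im[...,2]; g=im.mean(2)
    floor=np.median(br),np.median(g);print(n,floor)
    m=((br>floor[0]+8)&(g>floor[1]-12)).astype(np.uint8)*255
    m=cv2.morphologyEx(m,cv2.MORPH_OPEN,np.ones((3,3)))
    vis.append(cv2.resize(m,(400,380)))
    cs,_=cv2.findContours(m,cv2.RETR_EXTERNAL,cv2.CHAIN_APPROX_NONE)
    for c in cs:
        if 300<cv2.contourArea(c)<4000:
            w=ray(n,px(c[:,0,:],*b[:2]),z)[:,:2].astype(np.float32)
            r=cv2.minAreaRect(w);print(cv2.contourArea(c),c.mean((0,1)).round(),[np.round(q,1).tolist() if hasattr(q,'__len__') else round(q,1) for q in r])
cv2.imwrite("pics/m.png",np.hstack(vis))
# points by hand
print("ring",ray("top",[(388.5/6-.5+232,121.5/6-.5+148)],25),ray("side",[(175.5/7-.5+205,146.5/7-.5+155)],25))
print("foottop",ray("top",[(437/6-.5+232,345/6-.5+148)],35),ray("side",[(447/7-.5+205,97/7-.5+155)],41))
# reader depth
for n,uv in(("top",(177,196)),("side",(251,264))):
    print("win",n,ray(n,[uv],60))
D=np.load("top0.npy");print(D[196,177],D[196,168],D[230,200])
E
```

```text
top (np.float64(7.0), np.float64(127.0))
side (np.float64(11.0), np.float64(112.0))
ring [[ 622.66108197 -197.19982218   25.        ]] [[ 622.56197988 -194.45919554   25.        ]]
foottop [[ 476.40131321 -229.65449383   35.        ]] [[ 475.68906121 -225.86789638   41.        ]]
win top [[497.38210296 260.01809944  60.        ]]
win side [[500.68157118 265.72412216  60.        ]]
1620.0775 1626.2185 1667.829
```

View pics/m.png

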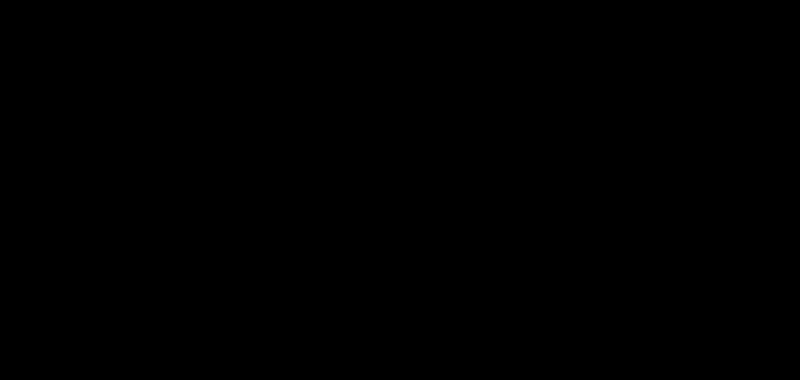

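The mask came out empty (colours too close). The hand measures already agree: ring to foot 150 mm against 149 mm nominal. I'll refine with depth heights.

```bash
cat >> h.py <<'E'
def cloud(n,D):
    c=calibration(n);K=c["camera_matrix"];T=np.array(c["cam_to_world"])
    v,u=np.mgrid[:384,:512];P=np.dstack([(u-K[0,2])/K[0,0]*D,(v-K[1,2])/K[1,1]*D,D])
    return P@T[:3,:3].T+T[:3,3]
E
python3 - <<'E'
from h import *
for n in("top","side"):
    W=cloud(n,np.load(f"{n}0.npy").astype(float))
    x,y,z=W[...,0],W[...,1],W[...,2]
    sl=np.s_[160:225,210:300] if n=="side" else np.s_[150:240,235:325]
    print(n,"floor z",np.median(z[sl]))
    # arm box in the rough arm frame
    e=np.array([np.cos(np.radians(12.5)),np.sin(np.radians(12.5))]);f=np.array([-e[1],e[0]])
    o=np.array([622.6,-196])-65*e
    q=W[...,:2]-o;a=q@e;b=q@f
    bar=(z>16)&(z<32)&(a>-70)&(a<38)&(abs(b)<25)
    ln=np.polyfit(a[bar],b[bar],1);print("bar",bar.sum(),"z",np.median(z[bar]).round(1),"fit deg",np.degrees(np.arctan(ln[0])).round(2),"b0",ln[1].round(2),"sd b",b[bar].std().round(1))
    full=(z>16)&(z<48)&(a>-110)&(a<110)&(abs(b)<35)
    print("full a",a[full].min().round(1),a[full].max().round(1))
    rg=full&(a>42);r=cv2.minEnclosingCircle(np.c_[a[rg],b[rg]].astype(np.float32));print("ring circ",r)
    # reader
    m=(z>45)&(z<70)&(abs(x-498)<90)&(abs(y-262)<90)
    print("reader",cv2.minAreaRect(W[m][:,:2].astype(np.float32)),np.median(z[m]))
    im=cv2.imread(f"pics/{n}0.png");c=(177,196) if n=="top" else (251,264)
    k=cv2.resize(im[c[1]-26:c[1]+26,c[0]-28:c[0]+28],None,fx=10,fy=10,interpolation=cv2.INTER_CUBIC)
    cv2.imwrite(f"pics/r_{n}.png",k)
a=cv2.imread("pics/r_top.png");b=cv2.imread("pics/r_side.png");cv2.imwrite("pics/r.png",cv2.resize(np.hstack([a,b]),(784,364)))
E
```

```text
top floor z 3.3673064092610048
bar 165 z 24.4 fit deg 0.32 b0 -1.47 sd b 7.0
full a -93.3 88.5
ring circ ((62.86902618408203, -2.0288894176483154), 25.828811645507812)
reader ((499.1887512207031, 259.07037353515625), (131.45396423339844, 129.25604248046875), 3.2918105125427246) 54.995185840747126
side floor z 7.6853312274993755
bar 163 z 25.7 fit deg 0.01 b0 4.58 sd b 7.7
full a -88.2 91.2
ring circ ((64.4808578491211, 1.3275409936904907), 27.226030349731445)
reader ((502.14837646484375, 265.0321044921875), (129.9370574951172, 130.42320251464844), 3.4257664680480957) 56.91637029176866
```

View pics/r.png

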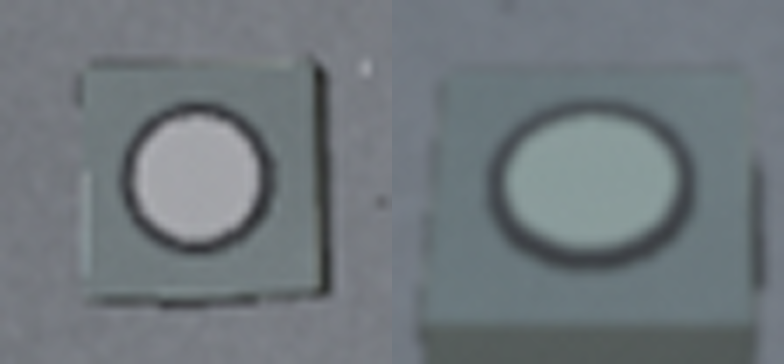

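Window by both views: about (500.5,262,60). The top mean is (498.3,259.5) and the side mean is (501.5,265.4). Arm origin is about (558.3,-210.3), yaw 12.6°, bar top z ≈ 25. The tray wall is about 49 mm from the bar centre, so I'll go down with the jaws partly closed (about 45 mm). Next, plan the approach chain.

```bash
cat >> h.py <<'E'
from scipy.spatial.transform import Rotation as Ro
def pose():
    s=sense();return np.array(s["position"]),Ro.from_euler("xyz",s["orientation"],degrees=True)
def plan(wps,start=None):
    p,R=start or pose()
    for x,y,z,yaw in wps:
        t=np.array([x,y,z]);Q=Ro.from_euler("xyz",[180,0,yaw],degrees=True)
        d=R.inv().apply(t-p)/200;w=(R.inv()*Q).as_rotvec()/np.pi
        n=np.linalg.norm
        print(np.round(d,3).tolist(),np.round(w,3).tolist(),"rows",round(max(n(d)*4,np.degrees(n(w)*np.pi)/8.59),1));p,R=t,Q
E
python3 - <<'E'
from h import *
plan([(398,475,250,130),(547,300,250,92),(597,63,250,54),(558.3,-210.3,200,12.6),(558.3,-210.3,60,12.6)])
E
```

```text
[-1.262, -0.418, -0.027] [-0.0, 0.0, 0.189] rows 5.3
[-1.149, 0.008, 0.0] [0.0, -0.0, 0.211] rows 4.6
[-1.193, 0.208, 0.0] [0.0, -0.0, 0.211] rows 4.8
[-1.219, 0.647, 0.25] [-0.0, -0.0, 0.23] rows 5.6
[0.0, -0.0, 0.7] [0.0, 0.0, 0.0] rows 2.8
```

{"method": "jog_arm", "body": {"targets": [[-0.1, -0.95, -0.3, -0.03, 0, 0, 0.17], [-0.1, -0.95, -0.3, -0.03, 0, 0, 0.17], [-0.1, -0.95, -0.3, -0.03, 0, 0, 0.17], [-0.1, -0.95, -0.3, -0.03, 0, 0, 0.17], [-0.1, -0.95, -0.3, -0.03, 0, 0, 0.17], [-0.1, -0.95, -0.3, -0.03, 0, 0, 0.17]]}}

```text
time: 0.7
position: [345.6, 514.2, 251.1]
orientation: [-180.0, 0.0, 133.3]
ft_force: [0.0, 1.0, 0.5]
finger_gap: 0.548
grasp_force: 0.0
```

{"method": "jog_arm", "body": {"targets": [[-0.1, -0.95, -0.15, 0, 0, 0, 0.19], [-0.1, -0.95, -0.15, 0, 0, 0, 0.19], [-0.1, -0.95, -0.15, 0, 0, 0, 0.19], [-0.1, -0.95, -0.15, 0, 0, 0, 0.19], [-0.1, -0.95, -0.15, 0, 0, 0, 0.19], [-0.1, -0.95, -0.15, 0, 0, 0, 0.19]]}}

```text
time: 1.3
position: [452.8, 357.4, 251.1]
orientation: [-180.0, -0.0, 99.4]
ft_force: [-1.2, 1.5, 1.1]
finger_gap: 0.553
grasp_force: 0.0
```

Run:
```python
from h import *
s=sense();print(s["time"],s["position"],s["orientation"],s["joints"],s["finger_gap"])
plan([(585,140,240,64),(590,-40,230,38),(558.3,-210.3,180,12.6),(558.3,-210.3,60,12.6)])
```

```text
1.3 [452.78458155 357.43319769 251.14588552] [-1.79964489e+02 -2.45875055e-02  9.93834505e+01] [-61.40144095  10.50465317  21.51648132  94.90441986  -4.00358149
  75.36050554 -29.81529177] 0.5533637144576843
[-1.18, 0.475, 0.055] [-0.0, -0.0, 0.197] rows 5.1
[-0.798, 0.417, 0.05] [-0.0, -0.0, 0.144] rows 3.6
[-0.649, 0.573, 0.25] [0.0, -0.0, 0.141] rows 3.6
[0.0, -0.0, 0.6] [0.0, 0.0, 0.0] rows 2.4
```

{"method": "jog_arm", "body": {"targets": [[-0.1, -0.98, 0.4, 0.05, 0, 0, 0.17], [-0.1, -0.98, 0.4, 0.05, 0, 0, 0.17], [-0.1, -0.98, 0.4, 0.05, 0, 0, 0.17], [-0.1, -0.98, 0.4, 0.05, 0, 0, 0.17], [-0.1, -0.98, 0.4, 0.05, 0, 0, 0.17], [-0.1, -0.98, 0.4, 0.05, 0, 0, 0.17], [-0.1, -0.98, 0.4, 0.05, 0, 0, 0.17]]}}

```text
time: 2.0
position: [563.1, 179.3, 240.9]
orientation: [-179.9, -0.0, 69.0]
ft_force: [-0.5, 0.9, -0.3]
finger_gap: 0.553
grasp_force: 0.0
```

{"method": "jog_arm", "body": {"targets": [[-0.1, -0.9, 0.45, 0.05, 0, 0, 0.15], [-0.1, -0.9, 0.45, 0.05, 0, 0, 0.15], [-0.1, -0.9, 0.45, 0.05, 0, 0, 0.15], [-0.1, -0.9, 0.45, 0.05, 0, 0, 0.15], [-0.1, -0.9, 0.45, 0.05, 0, 0, 0.15], [-0.1, -0.9, 0.45, 0.05, 0, 0, 0.15], [-0.1, -0.9, 0.45, 0.05, 0, 0, 0.15]]}}

```text
time: 2.7
position: [582.6, -20.7, 231.1]
orientation: [-179.9, -0.0, 42.0]
ft_force: [0.2, 0.0, -0.4]
finger_gap: 0.55
grasp_force: 0.0
```

Run:
```python
from h import *
s=sense();print(s["time"],s["position"],s["orientation"],s["joints"],s["finger_gap"])
plan([(558.3,-210.3,120,12.6),(558.3,-210.3,60,12.6)])
```

```text
2.7 [582.5683723  -20.68115035 231.11963781] [-1.79936937e+02 -2.61000511e-02  4.19764469e+01] [-37.62961958  13.80493815  41.88718591  96.43007627  -9.63252456
  73.45403532 -41.82781156] 0.5496411494262636
[-0.725, 0.624, 0.555] [-0.0, -0.0, 0.163] rows 4.4
[0.0, -0.0, 0.3] [0.0, 0.0, 0.0] rows 1.2
```

{"method": "jog_arm", "body": {"targets": [[-0.1, -0.725, 0.624, 0.3, 0, 0, 0.163], [-0.1, -0.725, 0.624, 0.3, 0, 0, 0.163], [-0.1, -0.725, 0.624, 0.3, 0, 0, 0.163], [-0.1, -0.725, 0.624, 0.3, 0, 0, 0.163], [-0.1, -0.725, 0.624, 0.555, 0, 0, 0.163], [-0.1, -0.725, 0.624, 0.555, 0, 0, 0.163], [-0.1, -0.725, 0.624, 0.555, 0, 0, 0.163], [-0.1, -0.725, 0.624, 0.555, 0, 0, 0.163]]}}

```text
time: 3.5
position: [559.0, -211.9, 122.0]
orientation: [180.0, -0.1, 12.6]
ft_force: [1.6, 0.2, 0.6]
finger_gap: 0.551
grasp_force: 0.0
```

Run:
```python
from h import *
p,_=read_camera("top");q,_=read_camera("side")
s=sense();print(s["time"],s["position"],s["orientation"],s["joints"],s["finger_gap"])
plan([(558.3,-210.3,60,12.6),(558.3,-210.3,20.5,12.6)])
a=cv2.resize(p[140:250,220:340],(440,400),interpolation=cv2.INTER_CUBIC);b=cv2.resize(q[125:235,200:299],(360,400),interpolation=cv2.INTER_CUBIC)
cv2.imwrite("pics/c.png",cv2.convertScaleAbs(np.hstack([a,b]),alpha=1.4,beta=-20))
```

```text
3.6 [ 558.82911961 -212.65543464  122.23396932] [ 1.79965930e+02 -1.59858882e-01  1.24964485e+01] [-21.62174044  24.01751134  48.05038117 101.76730947 -19.94668601
  62.9504593  -44.33928454] 0.5462944536606636
[-0.001, -0.012, 0.311] [0.0, -0.001, -0.001] rows 1.2
[0.0, -0.0, 0.198] [0.0, 0.0, 0.0] rows 0.8
```

View pics/c.png

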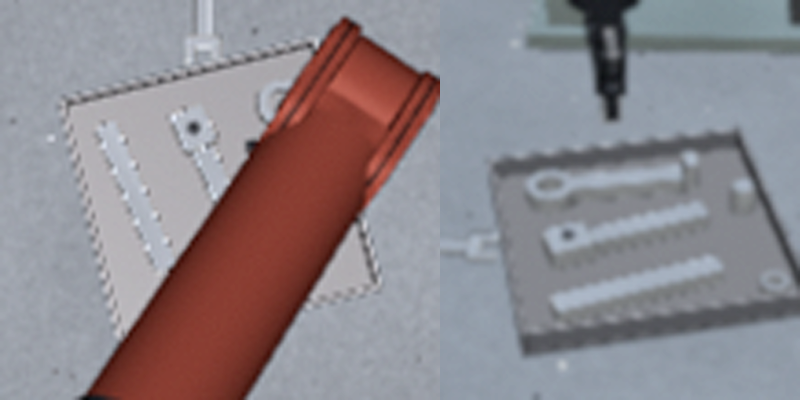

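The top view is hidden by the forearm. In the side crop the fingertips, at (612,118), sit above the reaction bar, at (620,180), with nothing in the way. Going down.

{"method": "jog_arm", "body": {"targets": [[-0.1, 0, -0.012, 0.15, 0, 0, 0], [-0.1, 0, -0.012, 0.3, 0, 0, 0], [-0.1, 0, -0.012, 0.36, 0, 0, 0], [-0.1, 0, -0.012, 0.42, 0, 0, 0], [-0.1, 0, -0.012, 0.46, 0, 0, 0], [-0.1, 0, -0.012, 0.49, 0, 0, 0], [-0.1, 0, -0.012, 0.5, 0, 0, 0], [-0.1, 0, -0.012, 0.5, 0, 0, 0]], "grip_force": 60}}

```text
time: 4.4
position: [556.8, -211.6, 20.6]
orientation: [180.0, -0.0, 12.3]
ft_force: [-0.1, -0.5, -0.7]
finger_gap: 0.547
grasp_force: 0.0
```

{"method": "jog_arm", "body": {"targets": [[-0.1, 0.006, 0, 0, 0, 0, 0], [0.1, 0.006, 0, 0, 0, 0, 0], [0.25, 0.006, 0, 0, 0, 0, 0], [0.4, 0.006, 0, 0, 0, 0, 0], [0.6, 0.006, 0, 0, 0, 0, 0], [1, 0.006, 0, 0, 0, 0, 0], [1, 0.006, 0, 0, 0, 0, 0], [1, 0.006, 0, 0, 0, 0, 0]], "grip_force": 80}}

```text
time: 5.2
position: [557.9, -210.7, 20.8]
orientation: [-179.9, -0.0, 12.4]
ft_force: [-2.4, 2.5, 6.2]
finger_gap: 0.262
grasp_force: 79.2
```

{"method": "jog_arm", "body": {"targets": [[1, 0, 0, 0, 0, 0, 0], [1, 0, 0, 0, 0, 0, 0], [1, 0, 0, 0, 0, 0, 0]]}}

```text
time: 5.5
position: [557.9, -210.7, 20.8]
orientation: [-179.9, -0.0, 12.4]
ft_force: [-2.0, 2.8, 6.2]
finger_gap: 0.264
grasp_force: 79.2
```

Gripped on about 22–24 mm. Lifting.

{"method": "jog_arm", "body": {"targets": [[1, 0, 0, -0.03, 0, 0, 0], [1, 0, 0, -0.08, 0, 0, 0], [1, 0, 0, -0.15, 0, 0, 0], [1, 0, 0, -0.25, 0, 0, 0], [1, 0, 0, -0.4, 0, 0, 0], [1, 0, 0, -0.6, 0, 0, 0], [1, 0, 0, -0.75, 0, 0, 0], [1, 0, 0, -0.8, 0, 0, 0]], "grip_force": 110}}

```text
time: 6.3
position: [558.9, -212.3, 184.2]
orientation: [179.9, -0.3, 12.3]
ft_force: [1.0, -1.0, -8.2]
finger_gap: 0.252
grasp_force: 109.6
```

Run:
```python
from h import *
q,D=read_camera("side");np.save("l.npy",D)
s=sense();print(s["time"],s["position"],s["orientation"],s["joints"],s["finger_gap"],s["grasp_force"],s["ft_force"],s["torque"])
cv2.imwrite("pics/d.png",cv2.convertScaleAbs(cv2.resize(q[90:230,190:330],(560,560),interpolation=cv2.INTER_CUBIC),alpha=1.4,beta=-20))
```

```text
6.35 [ 558.9219013  -212.04394003  183.86160911] [179.91363599  -0.25173531  12.31964823] [-23.96833274  20.19931572  50.42170573  98.26426274 -16.63879538
  69.11004792 -47.01012869] 0.25724098615636964 109.62408900260925 [ 0.01847696 -0.69767656 -6.1819962 ] [-0.15719218 -0.07863019 -0.05344917]
```

View pics/d.png

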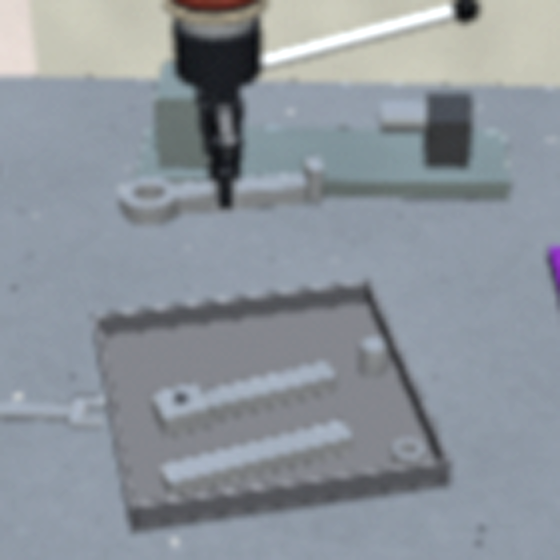

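The bar is held level (ring at crop (148,198), foot at (313,180)), and the other four parts are still in the tray. Planning the carry.

Run:
```python
from h import *
plan([(585,-80,210,25),(580,60,210,40),(530,160,205,52),(468,205.7,200,60)])
```

```text
[0.269, -0.617, -0.13] [0.001, -0.001, -0.07] rows 2.7
[0.273, -0.645, -0.0] [0.0, 0.0, -0.083] rows 2.8
[0.13, -0.544, 0.025] [-0.0, 0.0, -0.067] rows 2.2
[-0.011, -0.385, 0.025] [0.0, 0.0, -0.044] rows 1.5
```

{"method": "jog_arm", "body": {"targets": [[1, 0.02, -0.04, -0.02, 0, 0, -0.005], [1, 0.06, -0.12, -0.05, 0, 0, -0.015], [1, 0.11, -0.23, -0.08, 0, 0, -0.025], [1, 0.16, -0.36, -0.1, 0, 0, -0.04], [1, 0.21, -0.48, -0.12, 0, 0, -0.055], [1, 0.25, -0.57, -0.13, 0, 0, -0.065], [1, 0.27, -0.62, -0.13, 0, 0, -0.07]]}}

```text
time: 7.05
position: [584.4, -74.9, 205.6]
orientation: [-179.9, 0.0, 25.3]
ft_force: [0.3, -0.3, -7.7]
finger_gap: 0.253
grasp_force: 109.5
```

{"method": "jog_arm", "body": {"targets": [[1, 0.03, -0.06, 0, 0, 0, -0.01], [1, 0.07, -0.17, 0, 0, 0, -0.02], [1, 0.12, -0.28, 0, 0, 0, -0.035], [1, 0.17, -0.4, 0, 0, 0, -0.05], [1, 0.22, -0.51, 0, 0, 0, -0.065], [1, 0.25, -0.6, 0, 0, 0, -0.078], [1, 0.27, -0.645, 0, 0, 0, -0.083]]}}

```text
time: 7.75
position: [578.3, 63.8, 206.1]
orientation: [-180.0, 0.0, 40.2]
ft_force: [-0.1, 0.3, -8.4]
finger_gap: 0.256
grasp_force: 109.4
```

{"method": "jog_arm", "body": {"targets": [[1, 0.01, -0.06, 0, 0, 0, -0.008], [1, 0.04, -0.16, 0.01, 0, 0, -0.02], [1, 0.06, -0.26, 0.01, 0, 0, -0.03], [1, 0.09, -0.36, 0.02, 0, 0, -0.045], [1, 0.11, -0.45, 0.02, 0, 0, -0.056], [1, 0.13, -0.52, 0.025, 0, 0, -0.064], [1, 0.13, -0.545, 0.025, 0, 0, -0.067]]}}

```text
time: 8.45
position: [527.7, 163.9, 201.2]
orientation: [-180.0, -0.0, 52.2]
ft_force: [-0.5, -0.2, -8.1]
finger_gap: 0.256
grasp_force: 109.4
```

{"method": "jog_arm", "body": {"targets": [[1, 0, -0.04, 0, 0, 0, -0.005], [1, -0.005, -0.12, 0.01, 0, 0, -0.014], [1, -0.01, -0.21, 0.015, 0, 0, -0.024], [1, -0.01, -0.3, 0.02, 0, 0, -0.034], [1, -0.01, -0.36, 0.025, 0, 0, -0.041], [1, -0.01, -0.385, 0.025, 0, 0, -0.044], [1, -0.01, -0.385, 0.025, 0, 0, -0.044], [1, -0.01, -0.385, 0.025, 0, 0, -0.044]]}}

```text
time: 9.25
position: [467.3, 207.0, 196.5]
orientation: [180.0, -0.0, 59.8]
ft_force: [1.4, -0.4, -7.5]
finger_gap: 0.252
grasp_force: 109.4
```

Run:
```python
from h import *
s=sense();print(s["time"],s["position"],s["orientation"],s["joints"],s["finger_gap"],s["grasp_force"],s["ft_force"],s["torque"])
plan([(468,205.7,156,60)])
out=[]
for n in("top","side"):
    p,D=read_camera(n);np.save(n+"e.npy",D);cv2.imwrite(f"pics/e_{n}.png",p)
    c=(190,200) if n=="top" else (258,235)
    out.append(cv2.resize(p[c[1]-45:c[1]+45,c[0]-45:c[0]+45],(400,400),interpolation=cv2.INTER_CUBIC))
cv2.imwrite("pics/e.png",cv2.convertScaleAbs(np.hstack(out),alpha=1.4,beta=-20))
```

```text
9.25 [467.32921084 207.02158538 196.52538423] [ 1.79964914e+02 -1.82130647e-02  5.98189927e+01] [-58.7020982    4.46257506  31.59727137 108.15772487  -2.4983398
  68.02378643 -56.42937064] 0.25222476415492234 109.42304491996765 [ 1.39669553 -0.42643561 -7.46978466] [-0.0465495  -0.01529893 -0.08566661]
[-0.004, 0.006, 0.203] [0.0, -0.0, -0.001] rows 0.8
```

View pics/e.png

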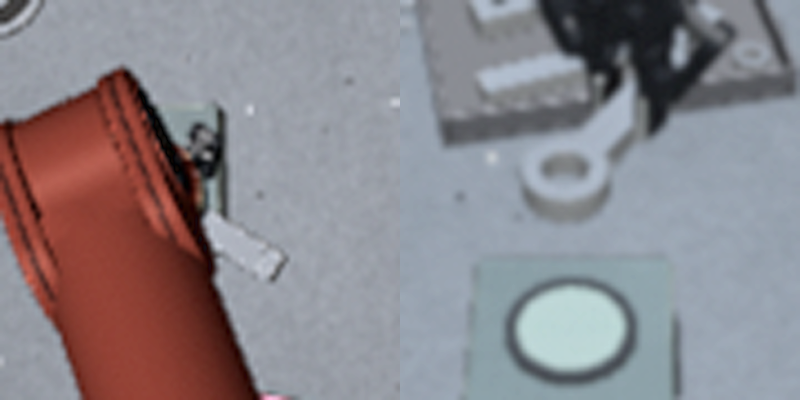

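The side view shows the ring, at crop (565,175), above and behind the window, at (571,328). The top view is hidden apart from the foot. I'll lower to working height, then measure.

{"method": "jog_arm", "body": {"targets": [[1, 0, 0, 0.02, 0, 0, 0], [1, 0, 0, 0.06, 0, 0, 0], [1, 0, 0, 0.11, 0, 0, 0], [1, 0, 0, 0.16, 0, 0, 0], [1, 0, 0, 0.19, 0, 0, 0], [1, 0, 0, 0.2, 0, 0, 0], [1, 0, 0, 0.2, 0, 0, 0], [1, 0, 0, 0.2, 0, 0, 0]]}}

```text
time: 10.15
position: [467.1, 207.5, 156.6]
orientation: [180.0, -0.0, 59.9]
ft_force: [-0.8, -0.8, -7.3]
finger_gap: 0.251
grasp_force: 109.3
```

```bash
cat > m.py <<'E'
from h import *
s=sense();print(s["time"],s["position"].round(1),s["orientation"].round(2),s["qvel"].round(2).max())
p,D=read_camera("side");cv2.imwrite("pics/f_side.png",p)
W=cloud("side",D.astype(float));t=s["position"];psi=np.radians(s["orientation"][2])
e=np.array([np.cos(psi),np.sin(psi)]);f=np.array([-e[1],e[0]])
q=W[...,:2]-t[:2];a,b,z=q@e,q@f,W[...,2]
m=(a>30)&(a<110)&(abs(b)<45)&(z>150)&(z<175)
zt=np.median(z[m]);top=m&(abs(z-zt)<5)
# plane of the ring's top: slopes along and across the arm
A=np.c_[a[top],b[top],np.ones(top.sum())];c=np.linalg.lstsq(A,z[top],rcond=None)[0]
print("ring n",top.sum(),"z",zt,"slopes deg",np.degrees(c[:2]).round(2))
hd=top&(a>45);print("circle",cv2.minEnclosingCircle(np.c_[a[hd],b[hd]].astype(np.float32)))
ys,xs=np.nonzero(hd);print("px box",xs.min(),xs.max(),ys.min(),ys.max())
# bore ellipse & window ellipse by intensity/contours on a 4x image
g=cv2.resize(p,None,fx=4,fy=4,interpolation=cv2.INTER_CUBIC)
cv2.imwrite("pics/f.png",cv2.convertScaleAbs(g[600:1200,680:1380],alpha=1.3,beta=-10))
E
python3 m.py
```

```text
10.15 [467.1 207.5 156.6] [ 1.7999e+02 -2.0000e-02  5.9860e+01] 0.08
ring n 225 z 160.82429965854578 slopes deg [-1.12 -0.28]
circle ((68.1483383178711, -0.5912185907363892), 26.21666145324707)
px box 241 259 232 247
```

View pics/f.png

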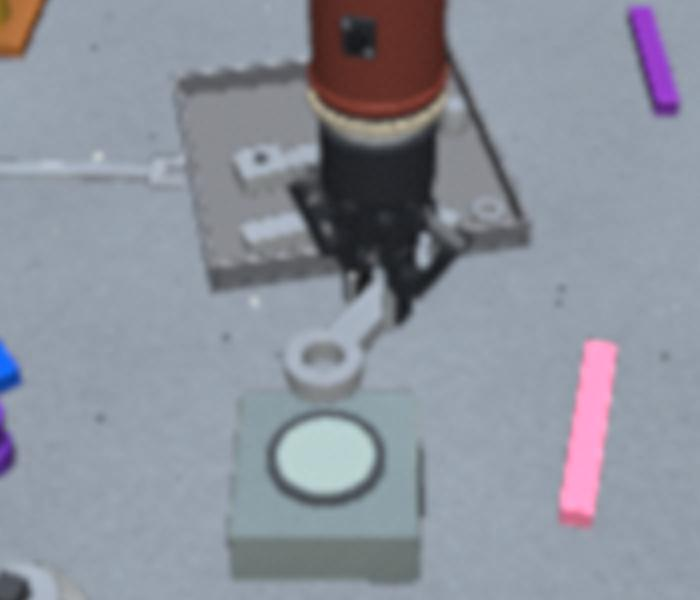

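The ring hangs above the window in the side view: ring at crop (325,358), window at (326,457). One check with an ellipse fit of the collar in the same camera (its bias cancels), plus the level from the foot.

```bash
cat > k.py <<'E'
from h import *
g=cv2.resize(cv2.imread("pics/f_side.png"),None,fx=4,fy=4,interpolation=cv2.INTER_CUBIC)[990:1120,930:1080]
for th in (85,100,115):
    m=(g.max(2)<th).astype(np.uint8)
    cs,_=cv2.findContours(m,cv2.RETR_EXTERNAL,cv2.CHAIN_APPROX_NONE);c=max(cs,key=lambda c:cv2.boundingRect(c)[2])
    if len(c)<50: continue
    w=ray("side",(c[:,0]+[930,990]+.5)/4-.5,60)[:,:2].astype(np.float32)
    print(th,"collar",cv2.minEnclosingCircle(w),cv2.fitEllipse(w))
s=sense();p,D=read_camera("top");W=cloud("top",D.astype(float));t=s["position"];psi=np.radians(s["orientation"][2])
e=np.array([np.cos(psi),np.sin(psi)]);f=np.array([-e[1],e[0]]);q=W[...,:2]-t[:2];a,b,z=q@e,q@f,W[...,2]
m=(a>-100)&(a<-25)&(abs(b)<16)&(z>100)&(z<185)
for lo in range(-100,-25,8):
    k=m&(a>=lo)&(a<lo+8)&(abs(b)<9)
    if k.sum():print(lo,k.sum(),np.median(z[k]).round(1))
E
python3 k.py
```

```text
85 collar ((499.68450927734375, 272.9837341308594), 38.23004150390625) ((500.8540344238281, 265.1954040527344), (76.70465087890625, 78.1109390258789), 24.190166473388672)
100 collar ((500.5763244628906, 265.30450439453125), 42.763671875) ((500.6078186035156, 265.4523010253906), (81.6795654296875, 84.60490417480469), 8.314729690551758)
115 collar ((500.70172119140625, 264.586181640625), 45.11924362182617) ((500.746337890625, 264.9545593261719), (84.57182312011719, 89.17798614501953), 9.255130767822266)
-100 7 168.5
-92 11 175.5
-84 8 174.9
-76 11 159.7
-68 12 159.9
-60 11 160.8
-52 12 162.1
-44 10 159.4
-36 11 158.9
-28 3 160.7
```

The ring is within 1.5 mm of the window axis, the bar is level within 0.5°, and the underside is about 80 mm above the glass. A small trim, then hold.

{"method": "jog_arm", "body": {"targets": [[1, -0.006, 0, 0, 0, 0, 0], [1, -0.006, 0, 0, 0, 0, 0], [1, -0.006, 0, 0, 0, 0, 0], [1, -0.006, 0, 0, 0, 0, 0], [1, -0.006, 0, 0, 0, 0, 0], [1, -0.006, 0, 0, 0, 0, 0], [1, -0.006, 0, 0, 0, 0, 0], [1, -0.006, 0, 0, 0, 0, 0]]}}

```text
time: 11.05
position: [466.2, 206.4, 156.3]
orientation: [-180.0, 0.0, 59.9]
ft_force: [0.2, 0.2, -8.1]
finger_gap: 0.252
grasp_force: 109.4
```

{"method": "jog_arm", "body": {"targets": [[1, 0, 0, 0, 0, 0, 0], [1, 0, 0, 0, 0, 0, 0], [1, 0, 0, 0, 0, 0, 0], [1, 0, 0, 0, 0, 0, 0], [1, 0, 0, 0, 0, 0, 0], [1, 0, 0, 0, 0, 0, 0], [1, 0, 0, 0, 0, 0, 0], [1, 0, 0, 0, 0, 0, 0]]}}

```text
time: 11.85
position: [466.2, 206.4, 156.3]
orientation: [-180.0, 0.0, 59.9]
ft_force: [0.2, 0.1, -7.9]
finger_gap: 0.249
grasp_force: 109.4
```

{"method": "jog_arm", "body": {"targets": [[1, 0, 0, 0, 0, 0, 0], [1, 0, 0, 0, 0, 0, 0], [1, 0, 0, 0, 0, 0, 0], [1, 0, 0, 0, 0, 0, 0], [1, 0, 0, 0, 0, 0, 0], [1, 0, 0, 0, 0, 0, 0], [1, 0, 0, 0, 0, 0, 0], [1, 0, 0, 0, 0, 0, 0]]}}

```text
time: 12.65
position: [466.2, 206.3, 156.3]
orientation: [-180.0, -0.0, 59.9]
ft_force: [0.3, -0.1, -8.2]
finger_gap: 0.25
grasp_force: 109.4
```

{"method": "jog_arm", "body": {"targets": [[1, 0, 0, 0, 0, 0, 0], [1, 0, 0, 0, 0, 0, 0], [1, 0, 0, 0, 0, 0, 0], [1, 0, 0, 0, 0, 0, 0], [1, 0, 0, 0, 0, 0, 0], [1, 0, 0, 0, 0, 0, 0], [1, 0, 0, 0, 0, 0, 0], [1, 0, 0, 0, 0, 0, 0]]}}

```text
time: 13.45
position: [466.2, 206.4, 156.3]
orientation: [180.0, -0.0, 59.9]
ft_force: [0.7, -0.2, -8.5]
finger_gap: 0.251
grasp_force: 109.4
```

```bash
python3 m.py
```

```text
13.45 [466.2 206.4 156.3] [180.    -0.    59.86] 0.04
ring n 216 z 160.7919373030466 slopes deg [-0.91 -0.58]
circle ((67.5695571899414, -0.6414661407470703), 26.28007698059082)
px box 241 260 231 246
```

```bash
python3 -c "
from cell import *
print(close_job())"
```

```text
the job is handed in; nothing more can be done
None
```

I handed the job in with the arm still holding the reaction arm over the reader, after more than 2 s held still. By camera measurement the ring is about 1 mm off the window's centre, its underside is about 80 mm above the glass, and the bar is level to about 1°. No result came back from the judging.

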